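# Seat the slicing guide on the bread board's stud

### The arm

A 7-joint arm with a two-finger parallel gripper is mounted at the origin on a cart in front of the work surface, level with it; the furniture and walls round the work are solid. World frame = base frame: x ahead of the robot, y to its left, z up, the work surface at z = 0. Lengths are in m, angles in rad, forces in N, time in s.
With the tool pointing down it reaches from about 0.425 to 0.875 m from the base axis. Payload 9.9 kg.
Tool frame: the origin (TCP) lies at the very end of the fingers, on their centre line; the grasp point (between the pads) lies 19 mm behind it; z points along the fingers, x is the direction in which the jaws open and shut, and the axes are right-handed (so a half turn about z gives the same grasp; the last joint's range is limited). The gripper opens to 85 mm and grips with 20 to 120 N. Pads are 22 mm wide; open, the fingers measure 114 mm over their backs; the gripper's body (76 mm by 85 mm) begins 54 mm behind the grasp point. The pads swing forward as they close: fully open they stand 13 mm farther back than shut.
Start: joints at [-1.264, 0.576, 0.025, 1.437, -0.015, 1.129, -0.057], TCP at [0.257, 0.624, 0.231] pointing down, gripper open.
Joint ranges: [-2.76, 2.76], [-0.34, 2.15], [-1.52, 1.57], [0.19, 2.46], [-1.09, 4.23], [0.17, 1.99], [-2.82, 2.82]. Speed limits (rad/s): [2.22, 2.22, 3.01, 3.01, 3.14, 3.14, 3.14].

### API

Orientations are given as a rotation vector (axis times angle).
In Python, from station import ctrl gives the robot as it stands.
- The arm moves only by the tool carry_out, never from a script. Its argument "targets" is text: rows parted by semicolons, each of 7 numbers parted by spaces: the shift along the tool's x, y, z in cm, then the turn, a rotation vector about the tool's x, y, z in rad, then the closure in counts, from 0 (fully open) to 255 (shut). A call has 1 to 20 rows; each row shifts and turns the commanded pose from where the row before left it, along the tool's axes as they then stand; what a row does not reach is not made up. A row lasts 1/10 s, in which the tool goes at most 50 mm and 8.59 degrees, less where a joint would pass 70% of its speed; a pose out of reach is approached as far as the arm can. A call is refused whole if a number of a shift passes 5 or a number of a turn 0.15, either way. A call with a gripper value outside its range is refused whole. The fingers move at their own pace and stop on an object; the grip force is fixed at half the most. Time passes only in rows, so rows that do not move let the fingers close. It gives the time, the measured TCP pose, the force and the opening at its end, in the units of the state.
- ctrl.state(): the state, without advancing time (a new reading comes with each control period).
- ctrl.get_image(name): name is "scene" or "top" or "wrist"; returns (picture, depth): 400x640x3 uint8, red, green, blue; 400x640 float32, m along the optical axis (not along the pixel's ray), 0 where there is no reading.
- ctrl.camera_params(name): a dict with "intrinsics" (3x3 intrinsics, pixels), "cam_to_world" (4x4, takes a point from camera to world coordinates); the wrist camera has in their place "hand_eye" (4x4, takes a point from camera to tool coordinates, whose origin is the TCP and whose axes are the tool frame's). Camera axes: x right, y down, z forward; pixel columns grow to the right and rows downward; lengths in m; the calibration is good to about 2 mm. A picture is of the moment at which its call begins: read the wrist's pose just before it. camera_params takes no time and is no camera call.
- ctrl.finish_job(): hands the job in, once; it reports no verdict.
Trained networks look in the newest picture that a camera, given by its name, has taken for a name from the list of things; names that differ only in an ending like _2 or _b are one class to them, and where a whole thing is asked for, a point or a joint stands for the part that bears it (a point fixed in the world has none). Each returns a list of dicts, best first, with "score" (0 to 1); they miss things now and then, are a little off and sometimes report something else, mostly with a low value. They report only what shows in the picture. A call takes as long as a camera call. They do not tell look-alikes from the thing itself.
- ctrl.look_for(label, camera): "rect" ([centre column, centre row, width, height] in pixels, round what is visible of it).
- ctrl.outline_of(label, camera): "pixels" (400x640 bool, what is visible of it) and "rect" ([centre column, centre row, width, height] in pixels, round what is visible of it).
The state is a dict: "clock": time; "joints": joint angles; "joint_vel": joint speeds; "joint_efforts": joint torques, N m; "tool_pos": TCP position; "orientation": TCP orientation; "force": force on the tool from outside, world axes, zero at the start; "torque": the same for the moment, N m; "gripper_width": finger opening in m.
Only numpy, scipy, OpenCV 4.12 (cv2) and the standard library are available. Lean on these libraries where they do the work, as an engineer would, in place of code of your own. Each camera call takes 0.05 s, during which the arm holds its last target.

### The job

Put the loose slicing guide back on the bread board: get its hole over the steel stud so that it drops and lies flat on the board, its fence square across the track, and let go of it. The stud is clamped somewhere in the track and its exact spot is not known, so slide the guide along the track and feel for it, and never press hard; leave the other things on the worktop where they are.

Things in the scene. Friction and masses are not known exactly. Their poses are not given: they have to be found in the camera images.
- slicing_guide: Loose slicing guide, 0.25 kg: steel plate 84 x 105 x 6 mm with a round through hole, 15 mm across, and a pale wooden fence upright along one edge. Origin on the hole's axis at the plate's underside; z up; the plate spans x -42 to 42, y -48 to 57 mm. Starts flat on the worktop, left or right of the middle (the board on the other side). Seated, its y lies along the board's y, either way round.
- guide_fence_top (a point): Middle of the fence's top edge, at y = +50 mm, z = +66 mm in the guide's frame. The fence is 12 mm thick along the guide's y (44 to 56 mm) and 84 mm long along its x. Grip it from above across its thickness, fingertips 25 to 35 mm above the plate's underside.
- bread_board: Fixed dark wooden bread board, 140 (its x) x 220 (its y) x 16 mm; origin at the middle of its underside, z up. A metal track runs along its y at x = 0. Seated, the guide's underside lies on the board's face, 16 mm above the origin; with the hole off the stud it rides on the stud's top, 28 mm above the origin. While it rides on the stud, press it with 30 N at most.
- track_middle (a point): Middle of the track on the board's face; axes as the board's. In the track stands a steel stud, 12 mm across, 12 mm high above the face, top bevelled to 7 mm. It is clamped fast anywhere from 20 mm before to 20 mm past this point along the board's y, at x = 0; no reading tells where. Through the seated guide it stands 6 mm proud of the plate.
- tealight: Bystander: small tea light, 38 mm across, 15 mm high, lying between guide and board; origin at its underside.
- peg: Bystander: wooden clothes peg, 72 x 15 x 12 mm, lying between guide and board; origin at its underside.
- tumbler: Bystander: clear glass tumbler, 76 mm across, 78 mm high, behind the work; origin at its underside.
- lustre_mug: Bystander: tall mug with a handle, 107 mm high, at the back left; origin at its underside.
- teaspoon: Bystander: metal teaspoon, 130 mm long, lying flat at the right; origin at its underside.
- dessert_spoon: Bystander: metal spoon, 188 mm long, lying flat at the left; origin at its underside.
Mind the look-alikes: they are no part of the job. What is shaped like the slicing_guide but yellow is not meant.

How it is judged:
By the outcome, as a careful person would: the job done as asked, in the order asked, and still so for the second after the job is handed in, with the robot touching nothing.
It also fails if it takes over 61 s, if anything falls off the work surface, if the arm or the gripper's body presses on something with over 40 N, if the wrist force passes 120 N, or if a joint passes its speed limit or range.

## Working session

There is one attempt and no reset: what is moved stays moved. The work goes in short steps, Python scripts to look and compute and a tool call to move; the robot and the scene stay as the last step left them, time stands still between calls to the robot, and variables do not carry over. Pictures are saved under pics/ and viewed, and the job is handed in when it is done.

Besides the shell and the picture viewer there is one more tool, called after "Emit:" in YAML: its name, and indented under it one key for each argument. carry_out: Moves the arm, as the interface text tells. Its arguments: {"type":"object","properties":{"targets":{"type":"string"}},"required":["targets"]}

```bash
ls; mkdir -p pics; cat > h.py <<'E'
import numpy as np,cv2
from station import ctrl
from scipy.spatial.transform import Rotation as R
def snap(cam,fn):
    s=ctrl.state(); im,d=ctrl.get_image(cam); cv2.imwrite('pics/'+fn+'.png',im[:,:,::-1]); np.savez('pics/'+fn,im=im,d=d,p=s['tool_pos'],o=s['orientation']); return im,d,s
def c2w(cam,s=None):
    p=ctrl.camera_params(cam); K=np.array(p['intrinsics'])
    if 'cam_to_world' in p: return K,np.array(p['cam_to_world'])
    T=np.eye(4);T[:3,:3]=R.from_rotvec(s['orientation']).as_matrix();T[:3,3]=s['tool_pos']
    return K,T@np.array(p['hand_eye'])
def cloud(d,K,T):
    v,u=np.mgrid[:d.shape[0],:d.shape[1]]
    P=np.stack([(u-K[0,2])*d/K[0,0],(v-K[1,2])*d/K[1,1],d],-1)
    return P@T[:3,:3].T+T[:3,3]
E
python3 - <<'E'
from h import *
for c in ['scene','top']:
    im,d,s=snap(c,c+'0'); K,T=c2w(c,s); print(c,K.tolist(),T.round(3).tolist())
    for l in ['slicing_guide','bread_board']:
        print(l,[(round(r['score'],2),[round(float(x)) for x in r['rect']]) for r in ctrl.look_for(l,c)])
print(ctrl.state())
E
```

```text
pics
scene [[404.614016502864, 0.0, 319.93009545833684], [0.0, 404.614016502864, 198.27306779233737], [0.0, 0.0, 1.0]] [[0.857, -0.203, 0.473, -0.08], [-0.515, -0.368, 0.775, -0.901], [0.017, -0.907, -0.42, 0.621], [0.0, 0.0, 0.0, 1.0]]
slicing_guide [(0.97, [284, 199, 35, 31]), (0.54, [237, 169, 33, 21])]
bread_board [(0.76, [360, 268, 97, 54])]
top [[416.831530078604, 0.0, 315.725043247], [0.0, 416.831530078604, 205.9146015281985], [0.0, 0.0, 1.0]] [[0.476, -0.805, 0.355, -0.001], [-0.879, -0.441, 0.18, -0.162], [0.011, -0.398, -0.917, 1.457], [0.0, 0.0, 0.0, 1.0]]
slicing_guide [(0.92, [189, 171, 31, 29]), (0.73, [278, 208, 33, 34])]
bread_board [(0.75, [381, 264, 64, 48]), (0.48, [324, 260, 10, 16])]
{'clock': 0.3, 'joints': array([-1.26379842,  0.57602036,  0.02489338,  1.43735074, -0.01500882,
        1.12901384, -0.05650715]), 'joint_vel': array([-0.00081668, -0.00248673,  0.00015095, -0.00125926, -0.00052967,
        0.00011349, -0.00165337]), 'joint_efforts': array([-2.00609873e-03, -7.64744353e+01,  2.24588491e+00, -2.85814619e+01,
        1.51602644e-02,  7.67916790e-03, -9.67830317e-06]), 'tool_pos': array([0.2570677 , 0.62397464, 0.23098459]), 'orientation': array([ 2.61018751e+00,  1.74764273e+00, -7.66561623e-04]), 'force': array([ 0.04363885,  0.41220744, -0.57000298]), 'torque': array([0.05555795, 0.02611543, 0.00298762]), 'gripper_width': 0.08502652453009747}
```

View pics/scene0.png

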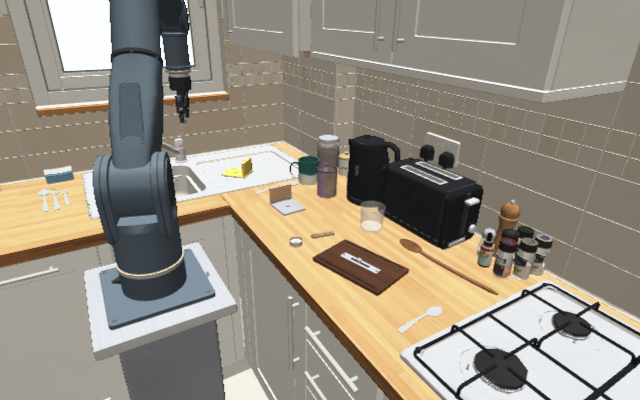

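View pics/top0.png

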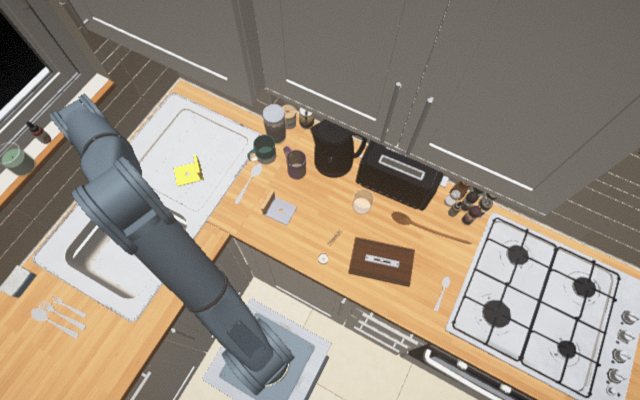

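```bash
python3 - <<'E'
import cv2,numpy as np
a=cv2.imread('pics/top0.png')[130:310,150:450]; cv2.imwrite('pics/top0z.png',cv2.resize(a,(800,480),interpolation=3))
a=cv2.imread('pics/scene0.png')[130:330,180:450]; cv2.imwrite('pics/scene0z.png',cv2.resize(a,(800,593),interpolation=3))
E
```

```text
(no output)
```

View pics/top0z.png

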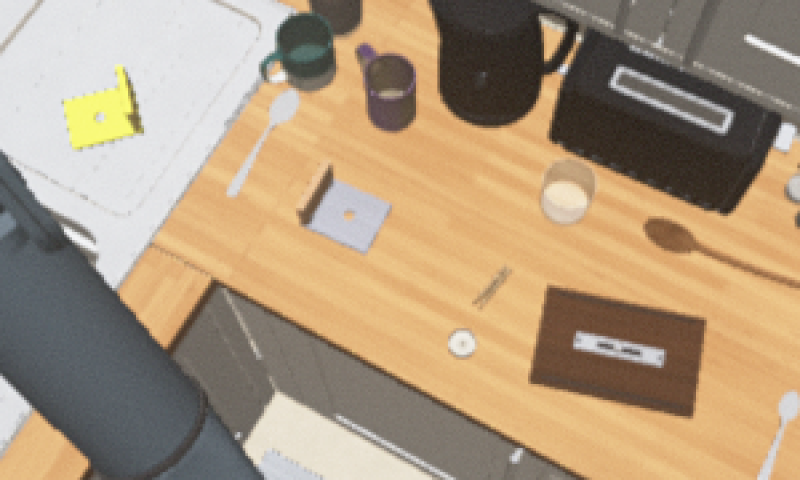

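View pics/scene0z.png

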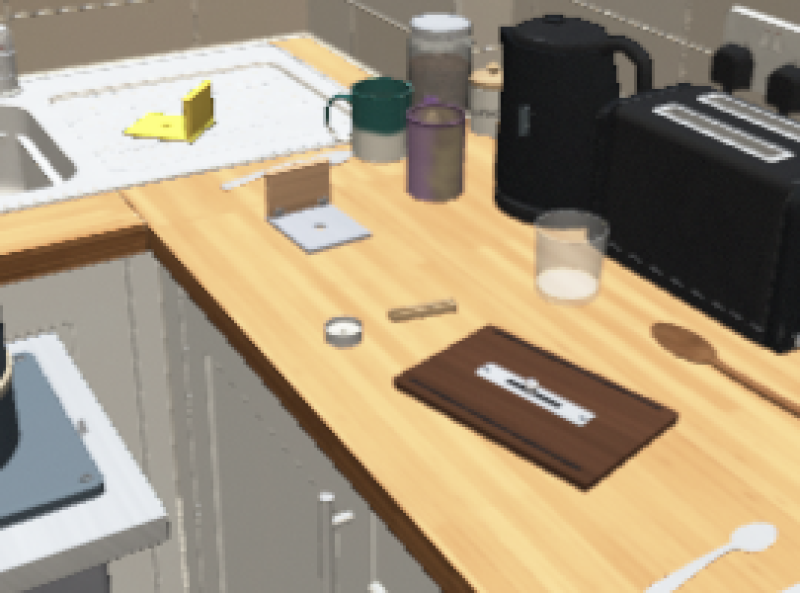

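The steel-grey guide with the pale fence shows at scene (286,200) and top (279,208). The yellow look-alike is at scene (238,169) and top (188,171), on the sink drainer. The grey one fits the description. The board is at scene (360,266), top (381,262). Next I'll measure both with depth.

```bash
python3 - <<'E'
from h import *
for c,gb,bb in [('top',(258,190,300,228),(340,235,420,290)),('scene',(262,178,310,220),(308,235,412,295))]:
    z=np.load(f'pics/{c}0.npz'); K,T=c2w(c); P=cloud(z['d'],K,T); im=z['im'].astype(int)
    hsv=cv2.cvtColor(z['im'],cv2.COLOR_RGB2HSV).astype(int)
    def sub(b): return np.s_[b[1]:b[3],b[0]:b[2]]
    p=P[sub(gb)]; h=hsv[sub(gb)]
    m=(h[...,1]<50)&(abs(p[...,2])<.02)
    q=p[m]; r=cv2.minAreaRect((q[:,:2]*1000).astype(np.float32)); print(c,'plate',r,np.median(q[:,2]),m.sum())
    f=(p[...,2]>.025)&(p[...,2]<.08); q=p[f]; print('fence',cv2.minAreaRect((q[:,:2]*1000).astype(np.float32)),q[:,2].max(),f.sum())
    p=P[sub(bb)]; h=hsv[sub(bb)]
    m=(h[...,2]<130)&(p[...,2]>.008)&(p[...,2]<.035); q=p[m]
    print('board',cv2.minAreaRect((q[:,:2]*1000).astype(np.float32)),np.median(q[:,2]),m.sum())
    m=(h[...,1]<70)&(h[...,2]>150)&(abs(p[...,2]-.018)<.015); q=p[m]; print('track',cv2.minAreaRect((q[:,:2]*1000).astype(np.float32)),m.sum())
E
```

```text
top plate ((480.65484619140625, 231.1114044189453), (85.01214599609375, 95.50334167480469), 1.7062034606933594) 0.006140973797972515 507
fence ((478.0143127441406, 281.966064453125), (84.95909881591797, 14.563762664794922), 1.0533095598220825) 0.07070306131025794 134
board ((481.60821533203125, -187.44825744628906), (136.40496826171875, 216.40065002441406), 15.836875915527344) 0.016077065772194254 1969
track ((482.8452453613281, -186.26596069335938), (26.853721618652344, 120.34829711914062), 15.444717407226562) 203
scene plate ((532.2554321289062, 340.4722900390625), (359.8480224609375, 183.5535430908203), 66.5688247680664) 0.005324185833484596 581
fence ((540.5571899414062, 322.0585632324219), (230.11422729492188, 50.38722610473633), 32.146400451660156) 0.06750664088702285 276
board ((481.1864013671875, -187.49339294433594), (141.71009826660156, 218.90623474121094), 16.341779708862305) 0.01581286921328051 2375
track ((485.7601623535156, -183.39532470703125), (30.750734329223633, 122.70199584960938), 16.037992477416992) 216
```

Emit:
carry_out:
  targets: "0 0 0 0 0 -0.138 0; 0 0 0 0 0 -0.138 0; 0 0 0 0 0 -0.138 0; -2.9 1.78 0.5 0 0 0 0; -2.9 1.78 0.5 0 0 0 0; -2.9 1.78 0.5 0 0 0 0; -2.9 1.78 0.5 0 0 0 0; -2.9 1.78 0.5 0 0 0 0; -2.9 1.78 0.5 0 0 0 0; -2.9 1.78 0.5 0 0 0 0; -2.9 1.78 0.5 0 0 0 0; -2.9 1.78 0.5 0 0 0 0; -2.9 1.78 0.5 0 0 0 0; -2.9 1.78 0.5 0 0 0 0; -2.9 1.78 0.5 0 0 0 0; 0 0 0 0 0 0 0"

```text
clock: 1.9
tool_pos: [0.4814, 0.2756, 0.1708]
orientation: [2.202, 2.237, -0.003]
force: [-0.8, -0.9, 0.6]
gripper_width: 0.0855
```

```bash
cat >> h.py <<'E'
def st():
    s=ctrl.state(); M=R.from_rotvec(s['orientation']).as_matrix()
    print('t',round(s['clock'],2),'p',np.round(s['tool_pos']*1000,1),'xdir',np.round(np.degrees(np.arctan2(M[1,0],M[0,0])),2),'z',M[:,2].round(3),'F',np.round(s['force'],1),'T',np.round(s['torque'],2),'w',round(s['gripper_width']*1000,1),'j7',round(s['joints'][6],2)); return s
E
python3 - <<'E'
from h import *
st()
im,d,s=snap('wrist','w1'); K,T=c2w('wrist',s); P=cloud(d,K,T)
ok=(d>0)
f=ok&(P[...,2]>.055)&(P[...,2]<.08)&(abs(P[...,0]-.48)<.08)&(abs(P[...,1]-.28)<.05)
q=P[f]; print(f.sum(), cv2.minAreaRect((q[:,:2]*1000).astype(np.float32)),q[:,2].max() if len(q) else 0)
hsv=cv2.cvtColor(im,cv2.COLOR_RGB2HSV).astype(int)
m=ok&(hsv[...,1]<60)&(abs(P[...,2]-.006)<.006)&(abs(P[...,0]-.48)<.07)&(abs(P[...,1]-.23)<.08);q=P[m]; print(m.sum(),cv2.minAreaRect((q[:,:2]*1000).astype(np.float32)))
E
```

```text
t 1.9 p [481.4 275.6 170.8] xdir 90.92 z [ 0.001 -0.003 -1.   ] F [-0.8 -0.9  0.6] T [-0.03  0.02 -0.05] w 85.5 j7 0.94
1749 ((477.1369934082031, 280.47509765625), (83.4892349243164, 12.023443222045898), 2.9902865886688232) 0.0689199827533416
8861 ((479.84228515625, 234.7412567138672), (84.20571899414062, 104.47581481933594), 3.054743528366089)
```

View pics/w1.png

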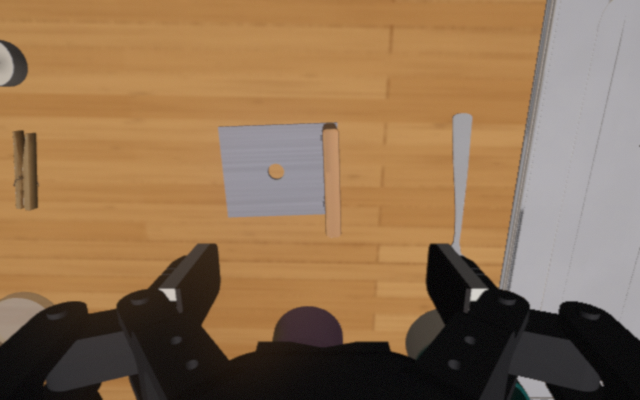

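Wrist view: the steel plate is centred near (275,170) with its hole at (276,171). The wooden fence is at (331,180). This confirms the grey guide, so I'll align and descend.

Emit:
carry_out:
  targets: "0 0 0 0 0 -0.036 0; 0.49 -0.43 0 0 0 0 0; 0 0 3 0 0 0 0; 0 0 3 0 0 0 0; 0 0 3 0 0 0 0; 0 0 2 0 0 0 0; 0 0 1.5 0 0 0 0; 0 0 1 0 0 0 0; 0 0 0.55 0 0 0 0; 0 0 0 0 0 0 0"

```text
clock: 2.95
tool_pos: [0.4737, 0.2864, 0.0305]
orientation: [-2.153, -2.287, 0.001]
force: [-0.5, 0.2, 0.0]
gripper_width: 0.0854
```

```bash
python3 - <<'E'
from h import *
st()
im,d,s=snap('wrist','w2'); K,T=c2w('wrist',s); P=cloud(d,K,T)
f=(d>0)&(P[...,2]>.055)&(P[...,2]<.08)&(abs(P[...,0]-.48)<.08)&(abs(P[...,1]-.28)<.02)
q=P[f]; print(f.sum(), cv2.minAreaRect((q[:,:2]*1000).astype(np.float32)))
E
```

```text
t 2.95 p [473.7 286.4  30.5] xdir 93.45 z [-0.001 -0.    -1.   ] F [-0.5  0.2  0. ] T [ 0.07  0.05 -0.05] w 85.4 j7 0.93
5577 ((466.0323486328125, 280.170654296875), (61.75211715698242, 12.056218147277832), 2.9820613861083984)
```

View pics/w2.png

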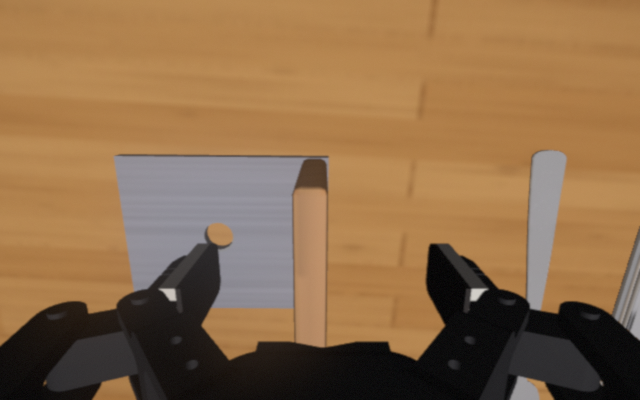

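Emit:
carry_out:
  targets: "-0.58 0.33 0 0 0 0.008 0; 0 0 0 0 0 0 60; 0 0 0 0 0 0 120; 0 0 0 0 0 0 180; 0 0 0 0 0 0 255; 0 0 0 0 0 0 255; 0 0 0 0 0 0 255; 0 0 0 0 0 0 255; 0 0 0 0 0 0 255; 0 0 0 0 0 0 255; 0 0 0 0 0 0 255; 0 0 0 0 0 0 255"

```text
clock: 4.2
tool_pos: [0.4779, 0.2805, 0.031]
orientation: [-2.164, -2.278, -0.001]
force: [0.0, 1.2, 5.7]
gripper_width: 0.0111
```

```bash
python3 - <<'E'
from h import *
st()
E
```

```text
t 4.2 p [477.9 280.5  31. ] xdir 92.94 z [ 0.  0. -1.] F [0.  1.2 5.7] T [0.2  0.21 0.01] w 11.1 j7 0.94
```

Emit:
carry_out:
  targets: "0 0 -1 0 0 0 255; 0 0 -2 0 0 0 255; 0 0 -3 0 0 0 255; 0 0 -3 0 0 0 255; 0 0 -3 0 0 0 255; 0 0 -1.5 0 0 0 255; 0 0 0 0 0 -0.12 255; 0 0 0 0 0 -0.11 255; 0 0 0 0 0 0 255; 0 0 0 0 0 0 255"

```text
clock: 5.2
tool_pos: [0.4776, 0.2797, 0.1657]
orientation: [-1.893, -2.507, 0.001]
force: [0.6, -1.3, -2.0]
gripper_width: 0.0114
```

```bash
python3 - <<'E'
from h import *
st()
c='wrist'
im,d,s=snap('wrist','w3')
for c in ['top','scene']:
    z=np.load(f'pics/{c}0.npz'); K,T=c2w(c); P=cloud(z['d'],K,T)
    m=(P[...,2]>.021)&(P[...,2]<.04)&(abs(P[...,0]-.482)<.06)&(abs(P[...,1]+.187)<.07)
    v,u=np.nonzero(m); print(c,[(a,b,*(P[b,a]*1000).round(0)) for a,b in zip(u,v)][:25])
b=cv2.imread('pics/scene0.png')[235:295,310:410]; a=cv2.imread('pics/top0.png')[235:290,340:420]
cv2.imwrite('pics/bd.png',np.vstack([cv2.resize(b,(500,300),interpolation=2),cv2.resize(a,(500,290),interpolation=2)]))
E
```

```text
t 5.2 p [477.6 279.7 165.7] xdir 105.9 z [-0.001 -0.    -1.   ] F [ 0.6 -1.3 -2. ] T [ 0.05 -0.03 -0.  ] w 11.4 j7 1.15
top [(np.int64(376), np.int64(241), np.float64(536.0), np.float64(-138.0), np.float64(25.0)), (np.int64(381), np.int64(244), np.float64(535.0), np.float64(-158.0), np.float64(24.0)), (np.int64(383), np.int64(244), np.float64(539.0), np.float64(-165.0), np.float64(22.0)), (np.int64(383), np.int64(245), np.float64(536.0), np.float64(-166.0), np.float64(23.0)), (np.int64(377), np.int64(246), np.float64(522.0), np.float64(-149.0), np.float64(22.0)), (np.int64(373), np.int64(247), np.float64(512.0), np.float64(-138.0), np.float64(21.0)), (np.int64(367), np.int64(248), np.float64(497.0), np.float64(-121.0), np.float64(24.0)), (np.int64(381), np.int64(249), np.float64(518.0), np.float64(-166.0), np.float64(23.0)), (np.int64(375), np.int64(250), np.float64(505.0), np.float64(-149.0), np.float64(21.0)), (np.int64(374), np.int64(251), np.float64(499.0), np.float64(-147.0), np.float64(24.0)), (np.int64(379), np.int64(251), np.float64(508.0), np.float64(-163.0), np.float64(22.0
[... 1891 characters left out ...]
57), np.int64(260), np.float64(477.0), np.float64(-182.0), np.float64(25.0)), (np.int64(358), np.int64(260), np.float64(478.0), np.float64(-184.0), np.float64(25.0)), (np.int64(359), np.int64(260), np.float64(481.0), np.float64(-185.0), np.float64(24.0)), (np.int64(360), np.int64(260), np.float64(484.0), np.float64(-186.0), np.float64(24.0)), (np.int64(357), np.int64(261), np.float64(477.0), np.float64(-182.0), np.float64(21.0)), (np.int64(358), np.int64(261), np.float64(478.0), np.float64(-185.0), np.float64(23.0)), (np.int64(359), np.int64(261), np.float64(479.0), np.float64(-188.0), np.float64(24.0)), (np.int64(360), np.int64(261), np.float64(483.0), np.float64(-188.0), np.float64(22.0))]
```

View pics/bd.png

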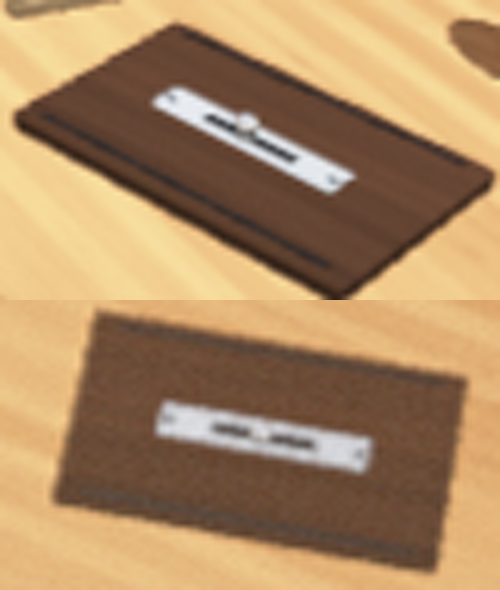

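View pics/w3.png

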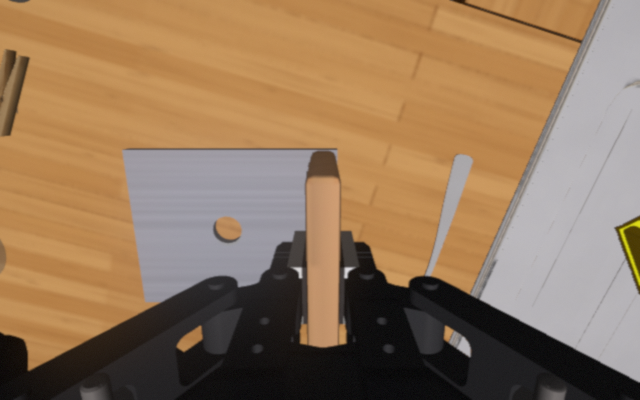

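```bash
python3 - <<'E'
from h import *
z=np.load('pics/w3.npz'); p=ctrl.camera_params('wrist');K=np.array(p['intrinsics']);H=np.array(p['hand_eye'])
P=cloud(z['d'],K,H); im=z['im']; hsv=cv2.cvtColor(im,cv2.COLOR_RGB2HSV).astype(int)
m=(hsv[...,1]<60)&(P[...,0]<-.005)&(P[...,0]>-.12)&(abs(P[...,2]-.025)<.02)&(abs(P[...,1])<.08)
q=P[m]; print(m.sum(),np.median(q,0), cv2.minAreaRect((q[:,:2]*1000).astype(np.float32)))
A=np.c_[q[:,:2],np.ones(len(q))]; co=np.linalg.lstsq(A,q[:,2],rcond=None)[0]; print('plane',co)
# hole
mk=m.astype(np.uint8); sub=np.zeros_like(mk); sub[205:255,205:255]=1
h=((sub>0)&(hsv[...,1]>60)); v,u=np.nonzero(h); print(h.sum(),u.mean(),v.mean(),u.min(),u.max(),v.min(),v.max())
E2=cv2.minEnclosingCircle(np.c_[u,v].astype(np.float32)); print(E2)
def atplane(u,v):
    r=H[:3,:3]@np.array([(u-K[0,2])/K[0,0],(v-K[1,2])/K[1,1],1]); o=H[:3,3]
    t=(co[0]*o[0]+co[1]*o[1]+co[2]-o[2])/(r[2]-co[0]*r[0]-co[1]*r[1]); return (o+t*r)*1000
print(atplane(u.mean(),v.mean()),atplane(*E2[0]))
# fence top extents in tool
f=(P[...,2]<-.02)&(P[...,2]>-.05)&(abs(P[...,0])<.015)&(abs(P[...,1])<.07); q=P[f]; print('fence',cv2.minAreaRect((q[:,:2]*1000).astype(np.float32)),np.median(q[:,2]))
# stud ray in top/scene
for c,u,v in [('top',381.6,260.6),('scene',358.5,259)]:
    K2,T=c2w(c); r=T[:3,:3]@np.array([(u-K2[0,2])/K2[0,0],(v-K2[1,2])/K2[1,1],1]); o=T[:3,3]
    for zz in (.028,.022): print(c,zz,((o+r*(zz-o[2])/r[2])*1000).round(1))
E
```

```text
21656 [-0.05977781 -0.01213806  0.02444534] ((-52.491615295410156, -0.3539848327636719), (84.57379150390625, 94.71533203125), 89.95220947265625)
plane [0.00025289 0.00067341 0.02447997]
488 227.93032786885246 227.92008196721312 215 241 217 239
((228.0, 228.0), 13.89254379272461)
[-50.14417621  -1.69309862  24.46615009] [-50.11124763  -1.64897796  24.46618813]
fence ((0.0025262832641601562, -10.09173583984375), (65.10002136230469, 29.960695266723633), 89.7571029663086) -0.035412083718043746
top 0.028 [ 478.5 -186.3   28. ]
top 0.022 [ 480.5 -186.5   22. ]
scene 0.028 [ 479.6 -184.6   28. ]
scene 0.022 [ 485.3 -177.4   22. ]
```

Emit:
carry_out:
  targets: "-1.62 -0.515 0 0 0 0 255; -3.24 -1.03 0 0 0 0 255; -3.24 -1.03 0 0 0 0 255; -3.24 -1.03 0 0 0 0 255; -3.24 -1.03 0 0 0 0 255; -3.24 -1.03 0 0 0 0 255; -3.24 -1.03 0 0 0 0 255; -3.24 -1.03 0 0 0 0 255; -3.24 -1.03 0 0 0 0 255; -3.24 -1.03 0 0 0 0 255; -3.24 -1.03 0 0 0 0 255; -3.24 -1.03 0 0 0 0 255; -1.62 -0.515 0 0 0 0 255; 0 0 0 0 0 0 255; 0 0 0 0 0 0 255; 0 0 0 0 0 0 255"

```text
clock: 6.85
tool_pos: [0.4667, -0.1267, 0.1658]
orientation: [-1.887, -2.511, -0.0]
force: [0.1, -0.6, -3.3]
gripper_width: 0.0113
```

```bash
cat >> h.py <<'E'
def hole():
    s=ctrl.state(); M=R.from_rotvec(s['orientation']).as_matrix()
    h=s['tool_pos']*1000+M@np.array([-50,-.6,30.5]); a=np.radians(16.); d=h[:2]-[481.4,-187.5]
    print('hole',h.round(1),"board x',y'",round(d@[np.cos(a),np.sin(a)],1),round(d@[-np.sin(a),np.cos(a)],1))
E
python3 - <<'E'
from h import *
s=st(); hole()
im,d,s=snap('wrist','w4')
im,d,s=snap('scene','s4')
b=cv2.imread('pics/s4.png')[170:310,280:440]; cv2.imwrite('pics/s4z.png',cv2.resize(b,(640,560),interpolation=2))
E
```

```text
t 6.85 p [ 466.7 -126.7  165.8] xdir 106.14 z [-0.  0. -1.] F [ 0.1 -0.6 -3.3] T [0.06 0.03 0.02] w 11.3 j7 1.97
hole [ 480.  -174.9  135.2] board x',y' 2.2 12.5
```

View pics/w4.png

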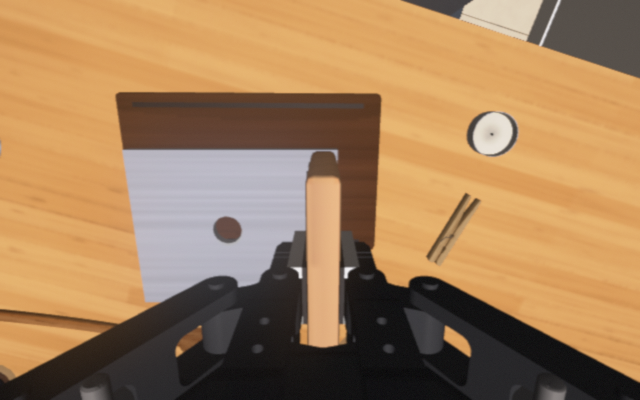

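View pics/s4z.png

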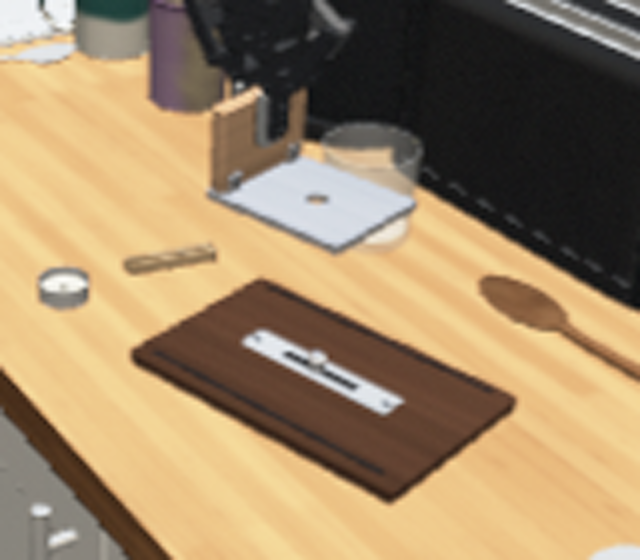

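```bash
python3 - <<'E'
from h import *
z=np.load('pics/w4.npz'); p=ctrl.camera_params('wrist');K=np.array(p['intrinsics']);H=np.array(p['hand_eye'])
P=cloud(z['d'],K,H); zt=.1658-.016
m=(abs(P[...,2]-zt)<.004)&(P[...,0]<.06)
v,u=np.nonzero(m); print(m.sum())
im=cv2.cvtColor(z['im'],cv2.COLOR_RGB2HSV).astype(int); m&=im[...,2]<150
Q=P[m]*1000
# near edge: min tool-y per column; side edges
for u0 in (150,200,250,300,350):
    c=m[:, u0]; vv=np.nonzero(c)[0]; print(u0,vv.min(),(P[vv.min(),u0]*1000).round(1))
for v0 in (100,110,120,130,140,170,200,220):
    uu=np.nonzero(m[v0])[0]; print(v0,uu.min(),(P[v0,uu.min()]*1000).round(1),uu.max(),(P[v0,uu.max()]*1000).round(1))
E
```

```text
18907
150 92 [-143.4  -71.7  152.4]
200 93 [-101.6  -70.9  150.2]
250 93 [-61.1 -70.9 152.4]
300 93 [-20.  -70.9 153.7]
350 93 [ 21.4 -70.9 153.4]
100 116 [-170.9  -65.4  149.7] 380 [ 45.8 -65.3 149.8]
110 118 [-170.2  -57.4  149.3] 380 [ 46.6 -57.2 152.4]
120 119 [-170.4  -49.3  148.8] 379 [ 45.9 -49.1 151.1]
130 121 [-169.7  -41.1  148.3] 379 [ 46.6 -40.7 153.5]
140 122 [-170.8  -32.7  149.6] 378 [ 45.8 -32.5 151.3]
170 338 [ 12.   -6.7 150.4] 377 [ 46.   -6.5 151.2]
200 341 [ 14.9  19.9 148.8] 375 [ 45.3  20.6 151.1]
220 217 [-95.7  38.4 148.1] 374 [ 44.8  38.9 149.5]
```

Emit:
carry_out:
  targets: "0.2 -0.1 2 0 0 0 255; 0 0 3 0 0 0 255; 0 0 3 0 0 0 255; 0 0 1.5 0 0 0 255; 0 0 0.5 0 0 0 255; 0 0 0 0 0 0 255; 0 0 0 0 0 0 255; 0 0 0 0 0 0 255"

```text
clock: 7.75
tool_pos: [0.4661, -0.126, 0.0667]
orientation: [1.887, 2.51, 0.001]
force: [-0.5, 0.4, -3.4]
gripper_width: 0.0111
```

```bash
python3 - <<'E'
from h import *
s=st(); hole()
im,d,s=snap('wrist','w5')
im,d,s=snap('scene','s5')
b=cv2.imread('pics/s5.png')[200:310,290:430]; cv2.imwrite('pics/s5z.png',cv2.resize(b,(640,503),interpolation=2))
E
```

```text
t 7.75 p [ 466.1 -126.    66.7] xdir 106.12 z [ 0.002 -0.    -1.   ] F [-0.5  0.4 -3.4] T [ 0.06 -0.04  0.04] w 11.1 j7 1.93
hole [ 479.4 -174.2   36.3] board x',y' 1.8 13.3
```

View pics/w5.png

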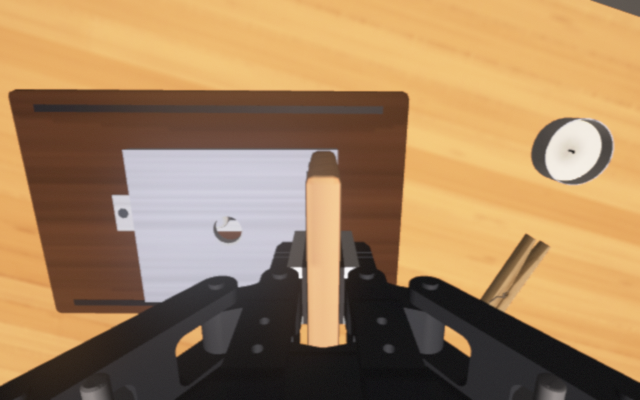

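View pics/s5z.png

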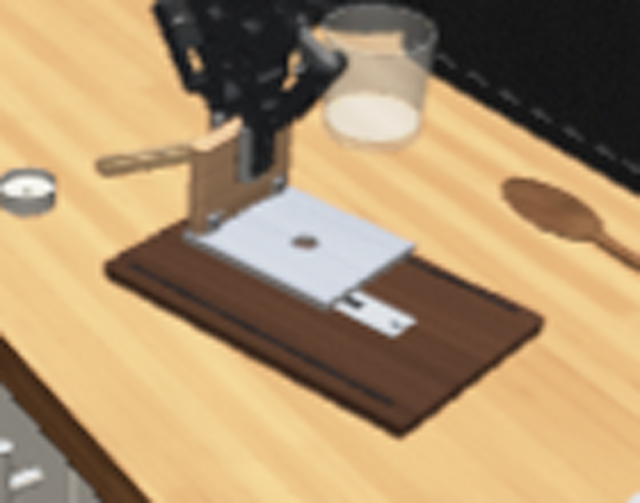

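```bash
python3 - <<'E'
from h import *
z=np.load('pics/w5.npz'); p=ctrl.camera_params('wrist');K=np.array(p['intrinsics']);H=np.array(p['hand_eye'])
b=z['im'][140:300,90:290,::-1]; cv2.imwrite('pics/w5z.png',cv2.resize(b,(800,640)[:2],interpolation=2)[:600])
def at(u,v,zt):
    r=H[:3,:3]@np.array([(u-K[0,2])/K[0,0],(v-K[1,2])/K[1,1],1]); o=H[:3,3]; return ((o+r*(zt-o[2])/r[2])*1000).round(1)
print('cam origin',H[:3,3])
zb=.0667-.016
for a in [(123,195),(123,231),(123,213),(124,213),(200,91),(120,310),(200,91)]: print(a,at(*a,zb))
print('hole',at(228,229,.0245))
print('stud?',at(222,222,.0667-.028))
E
```

```text
cam origin [-0.00083259 -0.0662598  -0.14319772]
(123, 195) [-117.7  -12.1   50.7]
(123, 231) [-121.    10.4   50.7]
(123, 213) [-119.3   -1.    50.7]
(124, 213) [-118.7   -1.    50.7]
(200, 91) [-67.3 -70.3  50.7]
(120, 310) [-131.1   64.5   50.7]
(200, 91) [-67.3 -70.3  50.7]
hole [-50.2  -1.1  24.5]
stud? [-57.4   0.3  38.7]
```

View pics/w5z.png

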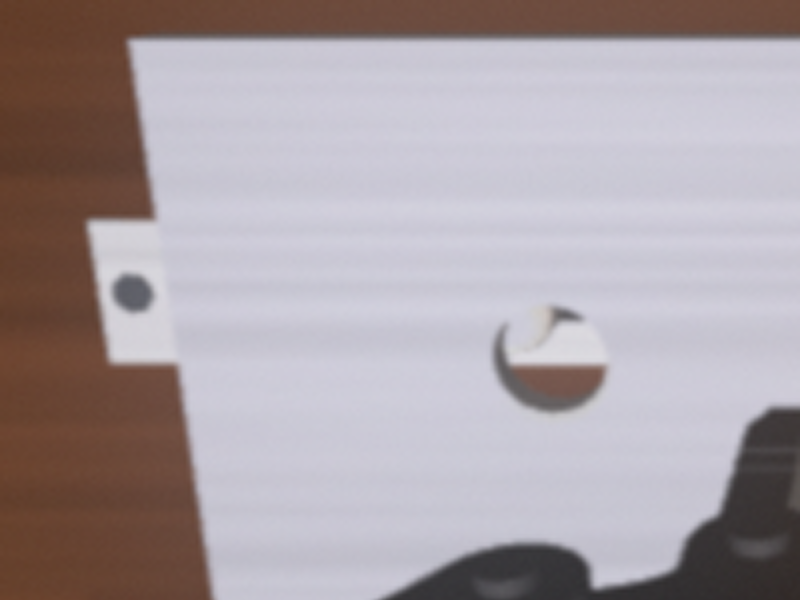

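Through the hole the stud shows at wrist (222,222), about 11 mm farther along -tool x. The track centre (tool y -1.0 mm) lines up with the hole (-1.1 mm). I'll lower to a light touch on the stud.

Emit:
carry_out:
  targets: "0 0 0.4 0 0 0 255; 0 0 0.2 0 0 0 255; 0 0 0.1 0 0 0 255; 0 0 0.1 0 0 0 255; 0 0 0 0 0 0 255; 0 0 0 0 0 0 255"

```text
clock: 8.45
tool_pos: [0.4654, -0.1258, 0.0583]
orientation: [1.888, 2.511, 0.0]
force: [-2.4, 3.3, 9.2]
gripper_width: 0.0116
```

```bash
python3 -c "
from h import *
st(); hole()"
```

```text
t 8.45 p [ 465.4 -125.8   58.3] xdir 106.12 z [ 0.  0. -1.] F [-2.4  3.3  9.2] T [-0.    0.49 -0.11] w 11.6 j7 1.93
hole [ 478.8 -174.    27.8] board x',y' 1.2 13.7
```

Contact at about 12 N with the underside at 27.8 mm, so the guide is riding on the stud. Now I'll slide it.

Emit:
carry_out:
  targets: "-0.15 0 0 0 0 0 255; -0.15 0 0 0 0 0 255; -0.15 0 0 0 0 0 255; -0.15 0 0 0 0 0 255; 0 0 0 0 0 0 255; 0 0 0 0 0 0 255"

```text
clock: 9.05
tool_pos: [0.4669, -0.132, 0.0576]
orientation: [-1.889, -2.51, 0.0]
force: [-0.2, 0.1, -3.0]
gripper_width: 0.0113
```

```bash
python3 -c "
from h import *
st(); hole()"
```

```text
t 9.05 p [ 466.9 -132.    57.6] xdir 106.09 z [-0. -0. -1.] F [-0.2  0.1 -3. ] T [ 0.08  0.   -0.03] w 11.3 j7 1.94
hole [ 480.2 -180.2   27.1] board x',y' 0.9 7.4
```

```bash
python3 - <<'E'
from h import *
im,d,s=snap('wrist','w6')
cv2.imwrite('pics/w6z.png',cv2.resize(im[200:260,195:265,::-1],(700,600),interpolation=2))
E
```

```text
(no output)
```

View pics/w6z.png

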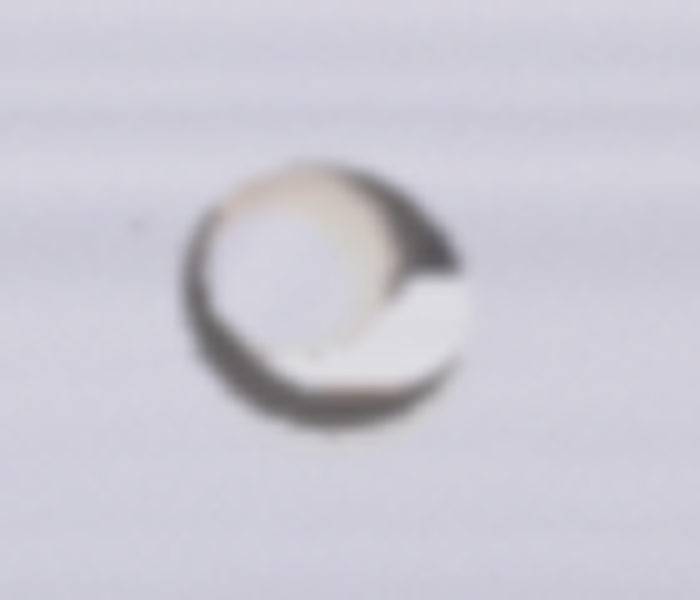

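```bash
python3 - <<'E'
from h import *
p=ctrl.camera_params('wrist');K=np.array(p['intrinsics']);H=np.array(p['hand_eye'])
def at(u,v,zt):
    r=H[:3,:3]@np.array([(u-K[0,2])/K[0,0],(v-K[1,2])/K[1,1],1]); o=H[:3,3]; return ((o+r*(zt-o[2])/r[2])*1000).round(2)
for u,v in [(227.8,229.8),(213.3,229.8),(242,229.8),(228,215.7),(228,243.5)]: print('hole',at(u-.5,v-.5,.0245))
for u,v in [(223,228),(216,228),(230,228),(223,221),(223,235)]: print('stud',at(u-.5,v-.5,.0296))
E
```

```text
hole [-50.53  -0.92  24.5 ]
hole [-58.06  -0.92  24.5 ]
hole [-43.17  -0.92  24.5 ]
hole [-49.88  -8.63  24.5 ]
hole [-50.98   6.74  24.5 ]
stud [-5.453e+01  4.000e-02  2.960e+01]
stud [-5.827e+01  4.000e-02  2.960e+01]
stud [-5.08e+01  4.00e-02  2.96e+01]
stud [-54.23  -3.91  29.6 ]
stud [-54.84   4.04  29.6 ]
```

The hole's edge has passed over the stud. The stud centre is 4.0 mm farther along -x and 0.9 mm along +y in the tool frame. I'll centre it, then lower gently.

Emit:
carry_out:
  targets: "-0.2 0.05 0 0 0 0 255; -0.2 0.04 0 0 0 0 255; 0 0 0 0 0 0 255; 0 0 0.1 0 0 0 255; 0 0 0.1 0 0 0 255; 0 0 0.1 0 0 0 255; 0 0 0 0 0 0 255"

```text
clock: 9.8
tool_pos: [0.4689, -0.1353, 0.0546]
orientation: [-1.888, -2.511, 0.0]
force: [0.4, 0.4, -3.2]
gripper_width: 0.0111
```

```bash
python3 - <<'E'
from h import *
st(); hole()
im,d,s=snap('wrist','w7')
cv2.imwrite('pics/w7z.png',cv2.resize(im[200:260,195:265,::-1],(700,600),interpolation=2))
E
```

```text
t 9.8 p [ 468.9 -135.3   54.6] xdir 106.12 z [-0.  0. -1.] F [ 0.4  0.4 -3.2] T [0.07 0.03 0.03] w 11.1 j7 1.95
hole [ 482.2 -183.5   24.1] board x',y' 1.9 3.7
```

View pics/w7z.png

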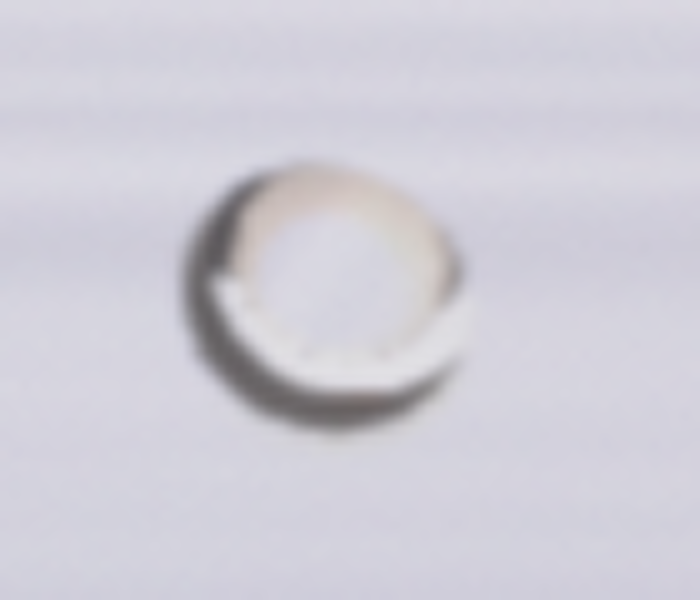

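Centred, with the stud inside the hole and no contact force. I'll continue down gently.

Emit:
carry_out:
  targets: "0 0 0.15 0 0 0 255; 0 0 0.15 0 0 0 255; 0 0 0.15 0 0 0 255; 0 0 0.15 0 0 0 255; 0 0 0.1 0 0 0 255; 0 0 0 0 0 0 255; 0 0 0 0 0 0 255"

```text
clock: 10.55
tool_pos: [0.469, -0.1354, 0.0478]
orientation: [-1.888, -2.511, 0.0]
force: [0.1, -0.1, -2.6]
gripper_width: 0.0114
```

```bash
python3 -c "
from h import *
st(); hole()"
```

```text
t 10.55 p [ 469.  -135.4   47.8] xdir 106.11 z [-0. -0. -1.] F [ 0.1 -0.1 -2.6] T [ 0.1   0.02 -0.01] w 11.4 j7 1.94
hole [ 482.3 -183.6   17.3] board x',y' 2.0 3.5
```

Emit:
carry_out:
  targets: "0 0 0.05 0 0 0 255; 0 0 0.05 0 0 0 255; 0 0 0.03 0 0 0 255; 0 0 0 0 0 0 255; 0 0 0 0 0 0 255"

```text
clock: 11.05
tool_pos: [0.4691, -0.1354, 0.047]
orientation: [1.888, 2.51, 0.0]
force: [-1.4, 1.2, 4.8]
gripper_width: 0.0107
```

```bash
python3 -c "
from h import *
st(); hole()"
```

```text
t 11.05 p [ 469.1 -135.4   47. ] xdir 106.11 z [ 0. -0. -1.] F [-1.4  1.2  4.8] T [0.15 0.38 0.04] w 10.7 j7 1.94
hole [ 482.4 -183.6   16.5] board x',y' 2.1 3.5
```

Light contact at 16.5 mm, so it's seated. Releasing gradually.

Emit:
carry_out:
  targets: "0 0 0 0 0 0 200; 0 0 0 0 0 0 180; 0 0 0 0 0 0 160; 0 0 0 0 0 0 130; 0 0 0 0 0 0 100; 0 0 0 0 0 0 80; 0 0 0 0 0 0 80; 0 0 0 0 0 0 80"

```text
clock: 11.85
tool_pos: [0.4691, -0.1353, 0.0465]
orientation: [1.888, 2.511, -0.0]
force: [0.4, -0.3, -0.2]
gripper_width: 0.0589
```

```bash
python3 - <<'E'
from h import *
st()
im,d,s=snap('wrist','w8')
E
```

```text
t 11.85 p [ 469.1 -135.3   46.5] xdir 106.11 z [ 0. -0. -1.] F [ 0.4 -0.3 -0.2] T [0.01 0.   0.05] w 58.9 j7 1.94
```

View pics/w8.png

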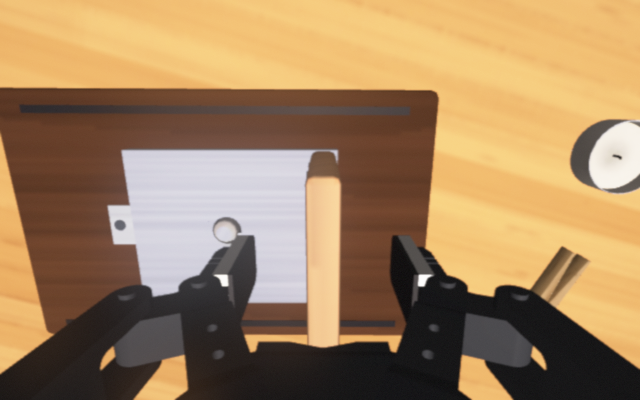

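The fingers are clear of the fence (wrist column 323) on both sides, and the stud shows up through the hole at (227,231). Retreating upward.

Emit:
carry_out:
  targets: "0 0 -1 0 0 0 80; 0 0 -2 0 0 0 80; 0 0 -3 0 0 0 80; 0 0 -3 0 0 0 80; 0 0 -3 0 0 0 80; 0 0 -2 0 0 0 80; 0 0 0 0 0 0 80; 0 0 0 0 0 0 80"

```text
clock: 12.7
tool_pos: [0.469, -0.1354, 0.1871]
orientation: [1.888, 2.51, 0.001]
force: [0.0, 0.2, 0.1]
gripper_width: 0.0586
```

```bash
python3 - <<'E'
from h import *
st()
im,d,s=snap('wrist','w9'); K,T=c2w('wrist',s); P=cloud(d,K,T)
hsv=cv2.cvtColor(im,cv2.COLOR_RGB2HSV).astype(int)
m=(d>0)&(hsv[...,1]<45)&(hsv[...,2]>120)&(abs(P[...,2]-.022)<.004)&(abs(P[...,0]-.482)<.07)&(abs(P[...,1]+.18)<.08)
m=cv2.morphologyEx(m.astype(np.uint8),cv2.MORPH_OPEN,np.ones((5,5)))>0
q=P[m]; print(m.sum(),cv2.minAreaRect((q[:,:2]*1000).astype(np.float32)))
print('plane',np.linalg.lstsq(np.c_[q[:,:2],np.ones(len(q))],q[:,2],rcond=None)[0],np.median(q[:,2]))
snap('scene','s9')
b=cv2.imread('pics/s9.png')[170:310,280:440]; cv2.imwrite('pics/s9z.png',cv2.resize(b,(640,560),interpolation=2))
E
```

```text
t 12.7 p [ 469.  -135.4  187.1] xdir 106.11 z [ 0.001 -0.    -1.   ] F [0.  0.2 0.1] T [ 0.01 -0.   -0.02] w 58.6 j7 1.98
8815 ((483.84051513671875, -187.19122314453125), (84.29913330078125, 91.59777069091797), 16.05546760559082)
plane [-0.00089625 -0.00114356  0.02280317] 0.022570519330289696
```

View pics/w9.png

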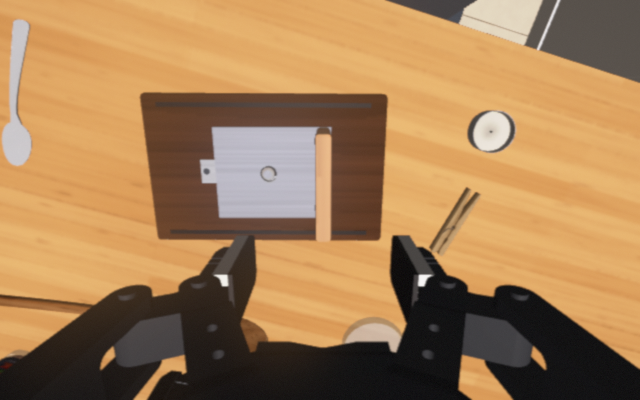

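View pics/s9z.png

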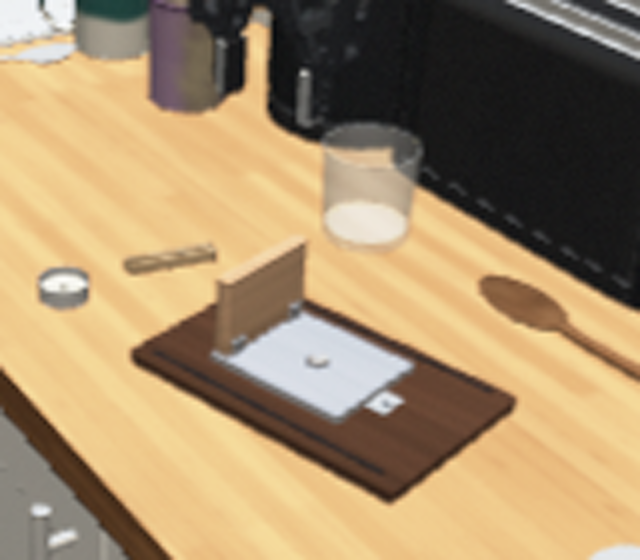

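The guide lies flat with its top face at 22.6 mm (22 expected). Its yaw is 16.06°, against about 16° for the board. The stud stands through the hole at wrist (268,173), the bystanders haven't moved, and the gripper is clear.

```bash
python3 -c "
from station import ctrl
print(ctrl.finish_job())"
```

```text
the job is handed in; nothing more can be done
None
```

The slicing guide is back on the bread board: its hole is over the stud, it lies flat, and I let go of it. I handed the job in at about 13 s.

- **How it went:** I gripped the grey guide by its fence and carried it over the board. I touched down lightly on the stud at about 12 N, then slid along the track until contact was lost. A look through the hole with the wrist camera let me centre it, and I lowered it to a light contact of about 8 N before releasing. That same camera had already shown roughly where the stud was, so the slide was short.
- **Last checks:** The plate's top is at 22.6 mm (22 expected) and level to about 0.1°. The guide is turned 16.06°, against about 16° for the board. The stud stands up through the hole, the gripper is well clear with no force on it, and the bystanders in view look unmoved.
- **Disagreement:** The fixed cameras put the hole about 2 mm off the track line. The wrist camera put it within about 1 mm, and the guide dropped freely, so I went with the wrist camera.

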